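# Load the analyser's rack feed on its key rail

## Robot

A 7-joint arm with a two-finger parallel gripper is mounted at the origin on a cart in front of the work surface, level with it; the furniture and walls round the work are solid. World frame = base frame: x ahead of the robot, y to its left, z up, the work surface at z = 0. Lengths are in m, angles in rad, forces in N, time in s.
With the tool pointing down it reaches from about 0.4 to 0.9 m from the base axis. Payload 5.6 kg.
Tool frame: the origin (TCP) lies midway between the tips of the shut fingers; the grasp point (between the pads) lies 19 mm behind it; z points along the fingers, y is the line along which they close (so a half turn about z gives the same grasp; the last joint's range is limited). The gripper opens to 92 mm and grips with 3 to 60 N. Pads are 20 mm wide; open, the fingers measure 128 mm over their backs; the gripper's body (75 mm by 189 mm) begins 69 mm behind the grasp point.
Start: joints at [1.1, 0.468, -0.012, 1.603, 0.006, 1.071, -0.056], TCP at [0.27, -0.591, 0.215] pointing down, gripper open.
Joint ranges: [-2.53, 2.53], [-0.31, 2.02], [-1.57, 1.55], [0.28, 2.44], [-1.29, 4.43], [0.15, 1.84], [-2.92, 2.92]. Speed limits (rad/s): [2.57, 2.57, 3.14, 3.14, 3.14, 3.14, 3.14].

## Interface

Orientations are given as a 3x3 rotation matrix whose columns are the frame's x, y, z axes.
In Python, from station import env, effector, solver, viewer, workorder, search_frame, tip_of gives the robot as it stands. Calls block until the motion is done:
- env.reach(position, orientation): joint-space move of the TCP to a pose.
- env.movel(position, frame=None, rate=0.15): straight line of the TCP; frame=None keeps the orientation; rate is the mean speed in m/s.
- env.goto_joints(angles): joint-space move.
- effector.release() and effector.grasp(squeeze=None): open the fingers fully, or close them until they stop; squeeze is the grip in N (None keeps the last).
- env.pause(seconds).
- solver.inverse_kinematics(position, orientation): joint angles nearest the present ones, or None.
- env.sense(): the state.
- viewer.read_camera(name): name is "scene" or "top"; returns (picture, depth): 400x640x3 uint8, red, green, blue; 400x640 float32, m along the optical axis (not along the pixel's ray), 0 where there is no reading.
- viewer.camera_info(name): a dict with "intrinsics" (3x3 intrinsics, pixels), "eye" and "rotation" of the camera in the world. Camera axes: x right, y up, looking along -z (the intrinsics and any distortion apply to the point x, -y, -z); pixel columns grow to the right and rows downward; lengths in m; the calibration is good to about 2 mm. A picture is of the moment at which its call begins. camera_info takes no time and is no camera call.
A pose or a line that the arm cannot do raises env.PlanningError and nothing moves.
- workorder.finish_job(): hands the job in; it is judged then, once.
Trained networks look in the newest picture that a camera, given by its name, has taken for a name from the list of things; names that differ only in an ending like _2 or _b are one class to them, and where a whole thing is asked for, a point or a joint stands for the part that bears it (a point fixed in the world has none). Each returns a list of dicts, best first, with "score" (0 to 1); they miss things now and then, are a little off and sometimes report something else, mostly with a low value. They report only what shows in the picture. A call takes as long as a camera call.
- search_frame(camera, name): "at" ([x, y, z] in m, in world coordinates, good to about 4 mm: the middle of the surface that is visible of it).
- tip_of(camera, name): "at" ([x, y, z] in m, in world coordinates, good to about 4 mm: a listed point, or the origin of a listed thing).
The state is a dict: "t": time; "joint_positions": joint angles; "joint_velocities": joint speeds; "tau": joint torques, N m; "ee_pos": TCP position; "tcp_rot": TCP orientation; "wrist_force": force on the tool from outside, world axes, zero at the start; "moment": the same for the moment, N m; "gripper_width": finger opening in m; "grasp_force": force on a finger pad.
Only numpy, scipy, OpenCV 4.12 (cv2) and the standard library are available. Lean on these libraries where they do the work, as an engineer would, in place of code of your own. Each camera call takes 0.05 s, during which the arm holds its last target. There are 200 camera calls.

## Task

Load the two vial racks into the analyser's rack feed: each must drop right down over the key rail, which its foot notch allows only one way round. Load the rack with the two wide caps first and push it fully home against the drive housing, then load the rack with the four narrow caps and push it up flush against the first, and finally swing the keeper arm fully across behind them. Keep the racks upright, set them down rather than drop them, and leave the bottles and the jar where they stand.

Things in the scene. Friction and masses are not known exactly. Their poses are not given: they have to be found in the camera images.
- sampler: Fixed rack feed: grey metal floor plate 194 x 210, floor at z = 8, between side guides (inner faces x = -80 and +80, tops z = 24). Origin on the bench under the track's middle, z up. Racks stand crosswise, length along x, and slide along y toward -y. Keyed: nose to +x, rack origin at x = 0, z = 8; wrong way round it rides 10 mm high on the rail.
- rail_top (a point): Middle of the top of the steel key rail: a bar 10 wide, 10 high above the floor, top edges bevelled 1.5, along the feed's y from y = -84 to 92, centred at x = +25. The track is open above along all this length, so a rack can be lowered onto the rail short of home, with room for a finger in front, and slid home by its rear (+y) face.
- datum_stop (a point): Foot of the datum stop: the face of the grey drive housing across the feed at y = -84, 50 high above the floor.
- track_home (a point): Where the first (wide-capped) rack's origin is when fully home: feed x = 0, y = -64, z = 8. The second rack's is 40 mm behind it, at y = -24. Axes as the feed's.
- standards_rack: Loose grey vial rack, 150 long (x), 40 wide (y), 55 high; white caps stand up to z = 69; 0.2 to 0.45 kg. Origin: centre of underside, z up. Slippery acetal runners underneath (friction 0.2). From above, the -x end is square, the +x end a round nose (radius 20). Middle |x| < 23: solid block, no caps, gripped across the 40 mm. This one has 2 wide caps (34 across) at x = -46 and +47.
- sample_rack: Loose grey vial rack, 150 long (x), 40 wide (y), 55 high; white caps stand up to z = 69; 0.2 to 0.45 kg. Origin: centre of underside, z up. Slippery acetal runners underneath (friction 0.2). From above, the -x end is square, the +x end a round nose (radius 20). Middle |x| < 23: solid block, no caps, gripped across the 40 mm. This one has 4 narrow caps (20 across) at x = -56, -34, +34, +56.
- standards_rack_notch (a point): Middle of the wide-capped rack's key notch at the underside: a groove 14 wide and 13 deep right across the foot along the rack's y, 25 mm from the rack's origin toward the nose (x = +25). Axes as the rack's.
- sample_rack_notch (a point): Middle of the narrow-capped rack's key notch at the underside: a groove 14 wide and 13 deep right across the foot along the rack's y, 25 mm from the rack's origin toward the nose (x = +25). Axes as the rack's.
- keeper (a joint): Keeper arm of the feed: flat steel, 10 wide, 95 long, on an upright friction hinge; stays where left; about 1 N at the knob swings it. 0 = closed, lying along the feed's -x across the track, its near face 3 mm behind the second rack when home; 1.57 = open, along the feed's +y beside the track; limit 1.85. Closes counter-clockwise seen from above; a rack in its way stops it.
- keeper_knob (a point): Centre of the top of the black knob (18 mm across, 24 tall, on a thin stem) on the arm's free end, 92 mm from the hinge axis; its top is 68.5 mm above the bench, the arm's top 34.5, its underside 26.5.
- keeper_hinge (a point): Point on the keeper's upright hinge axis, 36.5 mm above the bench; in the feed's frame at x = 92, y = 4.
- rinse_bottle: Bystander: squeeze wash bottle with bent spout, loose; body 63 across and 106 high, 155 high overall, its axis 13 mm along +x from the origin (underside).
- white_bottle: Bystander: white capped bottle, 46 across, 80 high, loose; origin at the centre of the underside.
- lidded_jar: Bystander: glass jar with a press lid, 91 across, 70 high, loose; origin at the centre of the underside.

How it is judged:
By the outcome, as a careful person would: the job done as asked, in the order asked, and still so for the second after the job is handed in, with the robot touching nothing.
It also fails if it takes over 72 s, if anything falls off the work surface, if the arm or the gripper's body presses on something with over 40 N, if the wrist force passes 120 N, or if a joint passes its speed limit or range.

## Working session

There is one attempt and no reset: what is moved stays moved. The work goes in short steps, each a Python script; the robot and the scene stay as the last script left them, time stands still between calls to the robot, and variables do not carry over. Pictures are saved under pics/ and viewed, at most 10 in all, crops included, and the job is handed in when it is done.

```bash
ls; mkdir -p pics
cat > h.py <<'E'
import numpy as np, cv2
from station import env, effector, solver, viewer, workorder, search_frame, tip_of
def snap(c,fn=None):
    p,d=viewer.read_camera(c)
    if fn: cv2.imwrite('pics/'+fn,p[:,:,::-1])
    return p,d
def cloud(c,d):
    i=viewer.camera_info(c); K=np.array(i['intrinsics']);R=np.array(i['rotation'])
    v,u=np.mgrid[0:d.shape[0],0:d.shape[1]]
    P=np.stack([(u-K[0,2])/K[0,0]*d,-(v-K[1,2])/K[1,1]*d,-d],-1)
    return P@R.T+np.array(i['eye'])
E
python3 - <<'E'
from h import *
for c in ['top','scene']:
    p,d=snap(c,c+'0.png'); i=viewer.camera_info(c); print(c,np.round(i['eye'],3),np.round(i['rotation'],3).tolist(),{k:v for k,v in i.items() if k not in('eye','rotation')})
    np.savez('pics/'+c+'0.npz',p=p,d=d)
    for n in ['sampler','rail_top','datum_stop','track_home','standards_rack','sample_rack','standards_rack_notch','sample_rack_notch','keeper_knob','keeper_hinge']:
        print(n,[(round(r['score'],2),np.round(r['at'],3).tolist()) for r in tip_of(c,n)[:2]])
print(env.sense()['t'])
E
```

```text
pics
top [ 0.44  -0.027  1.175] [[0.012, 0.996, -0.09], [-1.0, 0.011, -0.009], [-0.008, 0.09, 0.996]] {'intrinsics': array([[396.53065626,   0.        , 323.24382627],
       [  0.        , 396.53065626, 205.13274387],
       [  0.        ,   0.        ,   1.        ]])}
sampler [(0.91, [0.556, -0.192, 0.0])]
rail_top [(0.94, [0.582, -0.194, 0.022])]
datum_stop [(0.77, [0.557, -0.279, 0.009])]
track_home [(0.95, [0.559, -0.255, 0.01])]
standards_rack [(0.61, [0.556, -0.256, 0.008]), (0.57, [0.447, 0.245, 0.001])]
sample_rack [(0.87, [0.634, 0.128, -0.001])]
standards_rack_notch [(0.95, [0.452, 0.274, -0.002]), (0.66, [0.584, -0.191, 0.018])]
sample_rack_notch [(0.76, [0.646, 0.111, 0.0]), (0.69, [0.622, 0.303, -0.001])]
keeper_knob [(0.55, [0.662, -0.1, 0.069]), (0.51, [0.454, 0.273, -0.002])]
keeper_hinge [(0.71, [0.654, -0.191, 0.04]), (0.66, [0.44, -0.388, 0.001])]
scene [-0.508  0.482  0.942] [[-0.451, 0.523, -0.723], [-0.892, -0.281, 0.353], [-0.018, 0.805, 0.594]] {'intrinsics': array([[504.81869241,   0.        , 315.52576315],
       [  0.        , 504.81869241, 193.2248279 ],
       [  0.        ,   0.        ,   1.        ]])}
sampler [(0.59, [0.555, -0.189, 0.0]), (0.19, [0.585, -0.191, 0.017])]
rail_top [(0.81, [0.584, -0.188, 0.018])]
datum_stop [(0.81, [0.561, -0.278, 0.013]), (0.24, [0.445, -0.385, -0.002])]
track_home [(0.64, [0.558, -0.253, 0.009]), (0.36, [0.559, -0.28, 0.014])]
standards_rack [(0.69, [0.448, 0.244, 0.001])]
sample_rack [(0.63, [0.632, 0.134, -0.0])]
standards_rack_notch [(0.95, [0.45, 0.27, 0.001]), (0.74, [0.445, -0.386, -0.001])]
sample_rack_notch [(0.82, [0.643, 0.109, -0.001]), (0.69, [0.557, -0.254, 0.007])]
keeper_knob [(0.62, [0.668, -0.096, 0.066]), (0.41, [0.559, -0.277, 0.006])]
keeper_hinge [(0.55, [0.649, -0.192, 0.037])]
1.1
```

View pics/top0.png

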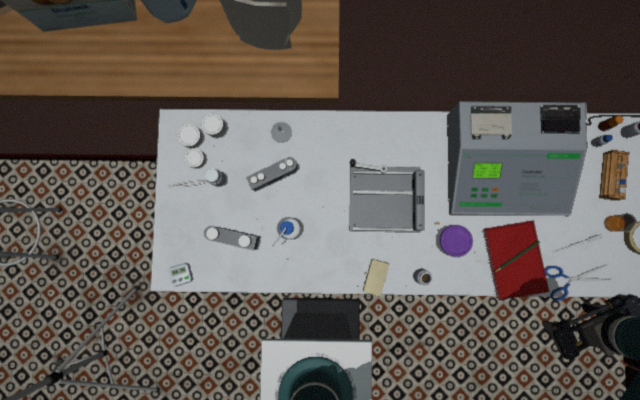

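View pics/scene0.png

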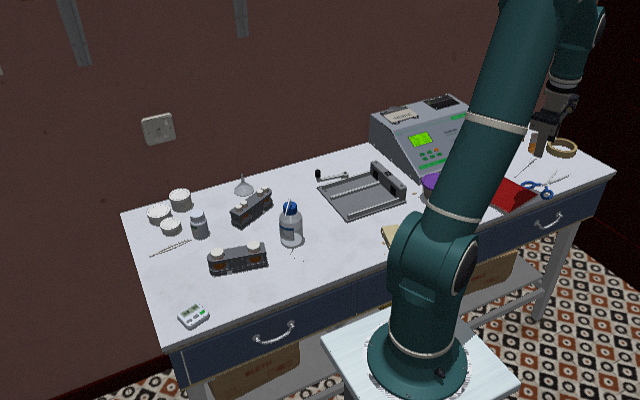

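The top view shows the standards rack at (231,238), the sample rack at (272,173), the rinse bottle at (288,228) and the feed at (385,198) with the housing to the right. The keeper is open, its knob at (352,162). Next I fit poses from the depth.

Run:
```python
from h import *
z=np.load('pics/top0.npz');p,d=z['p'],z['d'];P=cloud('top',d)
S=np.load('pics/scene0.npz');PS=cloud('scene',S['d'])
for n,c in [('std',(.447,.245)),('sam',(.633,.131))]:
  for cam,Q in [('top',P),('scene',PS)]:
    m=(np.hypot(Q[...,0]-c[0],Q[...,1]-c[1])<.1)&(Q[...,2]>.045)&(Q[...,2]<.062)&(Q[...,0]<.75)
    xy=Q[m][:,:2]; r=cv2.minAreaRect(xy.astype(np.float32))
    mu=xy.mean(0);w,V=np.linalg.eigh(np.cov((xy-mu).T));a=V[:,1]
    print(n,cam,m.sum(),np.round(np.array(r[0]),4),np.round(r[1],4),round(r[2],1),'pca',np.round(np.degrees(np.arctan2(a[1],a[0])),1),mu.round(4),'z',np.median(Q[m][:,2]).round(4))
    # caps
    m=(np.hypot(Q[...,0]-c[0],Q[...,1]-c[1])<.085)&(Q[...,2]>.064)&(Q[...,2]<.075)
    if m.sum():
      k,l,s,ce=cv2.connectedComponentsWithStats(m.astype(np.uint8))
      for j in range(1,k):
        if s[j,4]>6: print('  cap',s[j,4],Q[l==j][:,:2].mean(0).round(4),ce[j].round(1))
# feed: guides
m=(P[...,2]>.019)&(P[...,2]<.03)&(abs(P[...,0]-.557)<.12)&(abs(P[...,1]+.19)<.13)
xy=P[m][:,:2]
for lo,hi in[(.46,.49),(.62,.65)]:
  g=xy[(xy[:,0]>lo)&(xy[:,0]<hi)]
  if len(g)>9: q=np.polyfit(g[:,1],g[:,0],1); print('guide',len(g),q.round(4),q@[-.19,1],g.min(0),g.max(0))
print('floor z',np.median(P[195:225,370:405,2]).round(4))
m=(P[...,2]>.05)&(P[...,2]<.07)&(abs(P[...,0]-.557)<.08)&(P[...,1]<-.24)&(P[...,1]>-.33)
g=P[m][:,:2]; print('housing',len(g),g.min(0),g.max(0),np.median(P[m][:,2]))
a=p[130:270,190:430][:,:,::-1]
cv2.imwrite('pics/crop0.png',cv2.resize(a,None,fx=3.3,fy=3.3,interpolation=cv2.INTER_CUBIC))
```

```text
std top 505 [0.4464 0.2472] [0.15   0.0402] 77.7 pca 77.8 [0.4457 0.242 ] z 0.0539
  cap 110 [0.4566 0.2929] [212.  233.5]
  cap 108 [0.4369 0.2022] [244.2 241. ]
std scene 578 [0.4444 0.2488] [0.1492 0.0465] 78.2 pca 77.9 [0.437 0.249] z 0.0531
  cap 97 [0.432  0.2048] [253.1 245.4]
  cap 105 [0.4526 0.2951] [216.8 252. ]
sam top 570 [0.6338 0.1312] [0.0407 0.149 ] 26.0 pca 115.9 [0.6318 0.1324] z 0.0538
  cap 73 [0.6542 0.0907] [285.8 164.4]
  cap 71 [0.6139 0.1703] [257.4 178.2]
sam scene 410 [0.6315 0.1354] [0.0479 0.1481] 26.2 pca 115.2 [0.6217 0.139 ] z 0.0531
  cap 48 [0.6497 0.0937] [261.6 189.5]
  cap 53 [0.61   0.1743] [240.5 204.7]
guide 128 [0.0066 0.4774] 0.47612992705175067 [ 0.47296118 -0.27948146] [ 0.48578799 -0.1032894 ]
guide 120 [0.0158 0.6439] 0.64092931164907 [ 0.62015798 -0.2791297 ] [ 0.6480874  -0.10271091]
floor z 0.0069
housing 527 [ 0.47889516 -0.30324931] [ 0.63598753 -0.27659156] 0.056641575344174466
```

View pics/crop0.png

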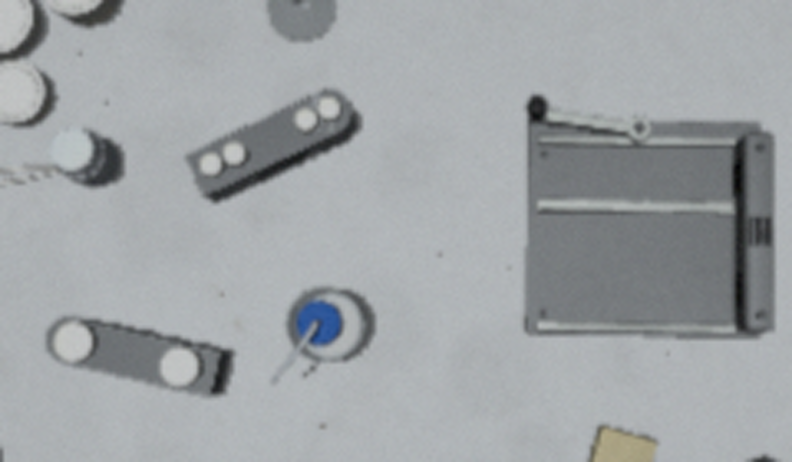

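In the crop, the standards rack's round nose is at left (60,340), towards world +y. The sample rack's nose is at upper right (340,105), towards -y/+x. The rail is at y≈205 and the keeper knob at (537,107). I fit the rail line next and check IK for the grasps.

```bash
cat >> h.py <<'E'
def down(a):  # tool x at world yaw a, pointing down
    return np.array([[np.cos(a),np.sin(a),0],[np.sin(a),-np.cos(a),0],[0,0,-1.]])
E
python3 - <<'E'
from h import *
z=np.load('pics/top0.npz');p,d=z['p'],z['d'];P=cloud('top',d)
g=cv2.cvtColor(p,cv2.COLOR_RGB2GRAY).astype(float)
i=viewer.camera_info('top');K=i['intrinsics'];R=i['rotation'];e=i['eye']
def ray(u,v,zz):
    r=R@np.array([(u-K[0,2])/K[0,0],-(v-K[1,2])/K[1,1],-1]); return e+r*(zz-e[2])/r[2]
for nm,v0,v1,zz in[('rail',186,199,.018),('guideR',170,177,.024),('guideL',224,233,.024)]:
  L=[]
  for u in range(358,410,2):
    col=g[v0:v1,u]; w=np.clip(col-np.median(g[205:220,u])-15,0,None)
    if w.sum()>0: L.append(ray(u,(w*np.arange(v0,v1)).sum()/w.sum(),zz)[:2])
  L=np.array(L);q=np.polyfit(L[:,1],L[:,0],1);print(nm,q.round(4),'x@-.19',(q@[-.19,1]).round(4),np.std(L[:,0]-np.polyval(q,L[:,1])).round(4))
row=g[205:222,340:440].mean(0);print(row.round(0).astype(int).tolist())
m=(P[...,2]>.045)&(P[...,2]<.07)&(abs(P[...,0]-.557)<.07)&(P[...,1]<-.25)&(P[...,1]>-.33)
for v in range(180,225,8): print(v,P[v][m[v]][:1,:].round(4))
s=env.sense();print(s['tcp_rot'].round(2) if hasattr(s['tcp_rot'],'round') else s['tcp_rot'],s['t'])
for nm,c,a in[('std',(.4468,.2474),np.radians(77.8)),('sam',(.634,.1307),np.radians(-64))]:
  for k in(0,np.pi):
    for pos,b in[((*c,.021),a+k),((*c,.22),a+k),((.558,-.19,.22),k),((.558,-.19,.03),k)]:
      q=solver.inverse_kinematics(np.array(pos),down(b)); print(nm,k,pos,None if q is None else np.round(q,2))
E
```

```text
rail [0.0123 0.5873] x@-.19 0.585 0.0005
guideR [-0.001   0.6427] x@-.19 0.6429 0.0013
guideL [-0.0408  0.4648] x@-.19 0.4726 0.0019
[179, 179, 180, 178, 178, 179, 180, 179, 169, 139, 126, 124, 124, 123, 123, 123, 123, 123, 123, 124, 123, 122, 123, 122, 122, 122, 122, 122, 121, 121, 121, 121, 121, 121, 121, 121, 121, 121, 121, 121, 121, 121, 121, 121, 121, 120, 120, 121, 121, 121, 120, 120, 120, 120, 120, 120, 119, 119, 119, 118, 118, 118, 118, 117, 117, 117, 117, 116, 116, 116, 115, 107, 79, 33, 30, 55, 91, 116, 126, 123, 120, 116, 114, 113, 133, 173, 178, 178, 178, 178, 178, 178, 177, 178, 178, 178, 177, 176, 177, 176]
180 [[ 0.6161 -0.278   0.0502]]
188 [[ 0.5934 -0.2783  0.0478]]
196 [[ 0.5705 -0.2783  0.0469]]
204 [[ 0.5473 -0.2775  0.0496]]
212 [[ 0.5244 -0.2771  0.0504]]
220 [[ 0.5016 -0.2767  0.0513]]
[[ 0.91  0.41 -0.  ]
 [ 0.41 -0.91 -0.  ]
 [-0.    0.   -1.  ]] 1.1
std 0 (0.4468, 0.2474, 0.021) [ 0.08  0.72 -0.83  2.02  0.79  0.76 -1.46]
std 0 (0.4468, 0.2474, 0.22) [ 0.29  0.45 -1.08  1.89  0.45  1.08 -1.18]
std 0 (0.558, -0.19, 0.22) [ 0.39  0.37 -0.14  1.74  0.06  1.03 
[... 368 characters left out ...]
.558, -0.19, 0.03) [ 0.7   0.7  -0.57  1.84  0.53  0.76  1.41]
sam 0 (0.634, 0.1307, 0.021) [-0.96  1.03  1.11  1.77 -1.06  1.07 -2.14]
sam 0 (0.634, 0.1307, 0.22) [-1.06  0.84  1.34  1.66 -0.84  1.34 -2.26]
sam 0 (0.558, -0.19, 0.22) [ 0.39  0.37 -0.14  1.74  0.06  1.03 -1.35]
sam 0 (0.558, -0.19, 0.03) [ 0.33  0.61 -0.08  1.87  0.08  0.67 -1.36]
sam 3.141592653589793 (0.634, 0.1307, 0.021) [ 0.18  0.81 -0.62  1.69  0.6   0.84 -0.25]
sam 3.141592653589793 (0.634, 0.1307, 0.22) [ 0.26  0.58 -0.75  1.57  0.42  1.16 -0.12]
sam 3.141592653589793 (0.558, -0.19, 0.22) [ 0.79  0.46 -0.68  1.72  0.32  1.08  1.58]
sam 3.141592653589793 (0.558, -0.19, 0.03) [ 0.7   0.7  -0.57  1.84  0.53  0.76  1.41]
```

```bash
cat >> h.py <<'E'
F0=np.array([.5585,-.193,0]);TH=-.0115
def fw(x,y,z): # feed mm -> world m
    c,s=np.cos(TH),np.sin(TH); return F0+np.array([c*x-s*y,s*x+c*y,z])/1000
def st(msg=''):
    s=env.sense();print(msg,'t',round(s['t'],2),'p',np.round(s['ee_pos'],4),'w',np.round(s['gripper_width'],4),'gf',np.round(s['grasp_force'],1),'F',np.round(s['wrist_force'],1),'M',np.round(s['moment'],2));return s
E
python3 - <<'E'
from h import *
a=np.radians(77.8);c=[.4468,.2474]
env.reach(np.array(c+[.28]),down(a));st('above')
env.movel(np.array(c+[.023]),rate=.2);st('down')
effector.grasp(30);st('grasp')
env.movel(np.array(c+[.24]),rate=.2);st('lift')
env.reach(fw(0,2,230),down(TH));s=st('over')
p,d=snap('top','over1.png');np.savez('pics/over1.npz',p=p,d=d)
cv2.imwrite('pics/over1c.png',cv2.resize(p[110:270,300:470][:,:,::-1],None,fx=3.5,fy=3.5,interpolation=cv2.INTER_CUBIC))
E
```

```text
above t 4.12 p [0.4473 0.2466 0.2798] w 0.0916 gf 0.0 F [ 0.3 -0.2  0.4] M [-0.04 -0.12  0.03]
down t 5.55 p [0.4474 0.2478 0.0239] w 0.092 gf 0.0 F [-0.1  0.6  0.2] M [-0.06 -0.08  0.04]
grasp t 6.38 p [0.4465 0.2475 0.023 ] w 0.0395 gf 30.0 F [-1.2  0.4  0.7] M [-0.07  0.19 -0.03]
lift t 7.62 p [0.4462 0.2468 0.2389] w 0.0395 gf 30.0 F [ 0.3  0.3 -4.1] M [-0.04 -0.03  0.07]
over t 9.28 p [ 0.5589 -0.1888  0.2303] w 0.0398 gf 30.0 F [ 0.2  0.5 -3.5] M [0.06 0.01 0.01]
```

View pics/over1c.png

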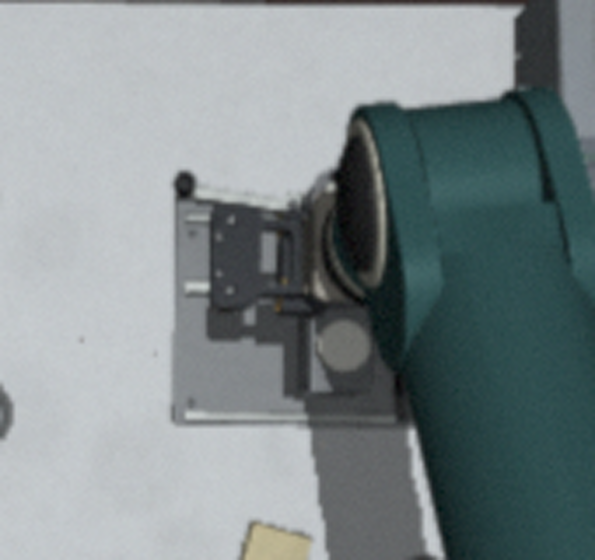

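The crop shows the rack held over the feed, with the -x cap visible at (345,345). I check its position against the TCP and the pick calibration.

Run:
```python
from h import *
z=np.load('pics/over1.npz');P=cloud('top',z['d']);p=z['p']
u0,v0=300+345/3.5,110+345/3.5
m=np.zeros(P.shape[:2],bool);vv,uu=np.mgrid[0:400,0:640]
m=(np.hypot(uu-u0,vv-v0)<9)&(p.min(2)>120)&(P[...,2]>.265)&(P[...,2]<.285)
print(m.sum(),P[m].mean(0),P[m].min(0),P[m].max(0))
```

```text
3 [ 0.51638256 -0.17345913  0.2710046 ] [ 0.51397586 -0.17363132  0.26994009] [ 0.5187011  -0.17322768  0.27238597]
```

Run:
```python
from h import *
z=np.load('pics/over1.npz');P=cloud('top',z['d']);p=z['p'];g=cv2.cvtColor(p,cv2.COLOR_RGB2GRAY)
print(g[200:218,390:410]);print((P[200:218:2,390:410:2,2]*1000).round())
m=(P[...,2]>.26)&(P[...,2]<.29)&(abs(P[...,0]-.51)<.03)&(abs(P[...,1]+.19)<.03)
q=P[m];r=cv2.minEnclosingCircle(q[:,:2].astype(np.float32));print(m.sum(),q.mean(0),r)
print(q.min(0),q.max(0))
```

```text
[[ 47  44  50  59  59  60  58  60  59  56  56  55  57  56  53  39  26  22
   22  31]
 [ 59  57  57  59  62  69  77  81  81  81  70  63  59  60  51  43  28  22
   18  21]
 [ 68  59  58  66  79  93  99 106 106 103  95  87  73  58  59  51  31  22
   25  21]
 [ 70  61  69  87 102 109 110 108 106 111 107 102  93  74  64  50  28  12
   25  24]
 [ 71  67  89 105 109 109 108 110 112 110 109 106 108  94  74  59  30  23
   28  25]
 [ 91  86  99 110 110 110 108 109 110 114 110 110 111 104  89  62  37  27
   26  26]
 [114 112 108 113 111 111 111 109 110 110 112 108 110 112  99  75  47  30
   24  27]
 [112 129 116 111 108 111 111 109 107 113 105 109 110 108 102  80  50  37
   30  25]
 [ 99 132 116 111 112 112 112 111 110 110 108 112 110 108 106  87  57  49
   28  20]
 [100 132 116 112 112 111 109 111 110 110 110 110 110 111 104  87  55  54
   31  26]
 [ 91 116 114 112 112 108 111 112 112 111 111 109 110 110 106  85  60  57
   41  28]
 [ 91  88 105 112 113 110 110 111 110 112 108 110 111 107 103  73  54  56
   45  24]
 [112  82  93 110 111 114 111 112 112 111 110 112 110 107  91  61  53  59
   56 
[... 392 characters left out ...]
59  61  55  57  60  53  62
   60  63]]
[[326. 260. 261. 261. 263. 259. 262. 264. 546. 561.]
 [262. 262. 261. 276. 273. 276. 261. 263. 543. 558.]
 [264. 267. 275. 274. 275. 275. 276. 263. 542. 555.]
 [260. 276. 275. 275. 276. 274. 272. 274.   7. 555.]
 [258. 273. 276. 274. 274. 276. 275. 275.   7. 554.]
 [261. 276. 273. 277. 275. 276. 277. 277.   9. 550.]
 [263. 276. 276. 275. 275. 276. 275. 273.  10.   4.]
 [261. 260. 277. 276. 278. 275. 277. 264.   9.   7.]
 [261. 260. 261. 265. 271. 263. 257. 261.   6.   6.]]
331 [ 0.51170167 -0.18812672  0.268936  ] ((0.5125078558921814, -0.18810124695301056), 0.03126959875226021)
[ 0.48704928 -0.20764799  0.26000978] [ 0.53851185 -0.17011777  0.2782148 ]
```

Run:
```python
from h import *
z=np.load('pics/over1.npz');P=cloud('top',z['d'])
m=np.zeros(P.shape[:2],bool);m[198:218,388:406]=1;m&=(P[...,2]>.269)&(P[...,2]<.28)
q=P[m][:,:2];print('cap',m.sum(),q.mean(0),q.min(0),q.max(0),(q.min(0)+q.max(0))/2)
env.movel(fw(0,2,46),rate=.15);st('pre')
for h in (42,39,36.5):
    env.movel(fw(0,2,h),rate=.03);s=st(h)
    if s['wrist_force'][2]>6: break
```

```text
cap 176 [ 0.51451458 -0.18854448] [ 0.49817663 -0.20520011] [ 0.53028607 -0.17263528] [ 0.51423135 -0.18891769]
pre t 10.7 p [ 0.5593 -0.1911  0.047 ] w 0.0396 gf 30.0 F [ 0.4 -0.1 -3.8] M [0.06 0.02 0.  ]
42 t 10.98 p [ 0.5585 -0.1911  0.0421] w 0.04 gf 30.0 F [-0.1 -0.2 -3.4] M [ 0.03  0.   -0.03]
39 t 11.23 p [ 0.5583 -0.191   0.0388] w 0.0397 gf 30.0 F [-0.1  0.2 -4.7] M [0.05 0.05 0.05]
36.5 t 11.48 p [ 0.5584 -0.191   0.0363] w 0.0398 gf 30.0 F [-0.4  1.1 -3.4] M [0.01 0.05 0.03]
```

```bash
cat >> h.py <<'E'
def setdown():
    yy=PY
    for h in (34,32.5,31.5,30.8,30,29):
        env.movel(fw(0,yy,h),rate=.03);s=st(h)
        if s['wrist_force'][2]>1: break
    effector.release();st('rel')
def push(y0,yend,x=0,z=26):
    env.movel(fw(x,y0,115),rate=.2);effector.grasp(10);env.movel(fw(x,y0,z),rate=.2)
    F=env.sense()['wrist_force'][1];y=y0;hit=False
    env.movel(fw(x,yend+9,z),rate=.08);st('near')
    y=yend+9
    while y>yend-6:
        y-=1.5;env.movel(fw(x,y,z),rate=.03);s=env.sense();f=s['wrist_force'][1]-F
        print(round(y,1),np.round(s['ee_pos'][1],4),round(f,1),end=' | ')
        if f>8: hit=True;break
    st('pushed %s'%hit);return y
E
python3 - <<'E'
import h
from h import *
h.PY=2
setdown()
env.movel(fw(0,2,115),rate=.2)
push(52,-26)
env.movel(fw(0,-10,26),rate=.2)
env.movel(fw(0,-10,200),rate=.25)
st('up')
E
```

```text
34 t 11.73 p [ 0.5584 -0.191   0.0338] w 0.0397 gf 30.0 F [-0.1 -0.3 -4.7] M [0.09 0.06 0.02]
32.5 t 11.98 p [ 0.5584 -0.191   0.0324] w 0.0397 gf 30.0 F [ 0.6  0.4 -4. ] M [ 0.07 -0.03  0.01]
31.5 t 12.23 p [ 0.5585 -0.191   0.0314] w 0.04 gf 30.0 F [ 0.1 -0.6 -4.4] M [ 0.06 -0.   -0.  ]
30.8 t 12.48 p [ 0.5588 -0.191   0.031 ] w 0.0399 gf 30.0 F [ 0.4  0.  -1.5] M [ 0.03  0.04 -0.01]
30 t 12.73 p [ 0.5588 -0.1911  0.031 ] w 0.0398 gf 30.0 F [-1.9 -0.8  5. ] M [0.13 0.57 0.02]
rel t 13.62 p [ 0.5585 -0.191   0.03  ] w 0.0921 gf 0.0 F [-0.3 -0.   0. ] M [ 0.02 -0.01 -0.  ]
near t 17.53 p [ 0.558  -0.2098  0.0258] w 0.0006 gf 0.0 F [-0.8  0.7 -0.6] M [0.09 0.01 0.02]
-18.5 -0.2113 0.4 | -20.0 -0.2127 0.7 | -21.5 -0.2145 1.0 | -23.0 -0.2162 0.8 | -24.5 -0.2178 0.6 | -26.0 -0.2192 0.7 | -27.5 -0.2207 0.2 | -29.0 -0.2211 5.4 | -30.5 -0.2211 6.7 | -32.0 -0.2211 9.9 | pushed True t 20.03 p [ 0.558  -0.2211  0.026 ] w 0.0004 gf 5.1 F [-3.1 10.   2.1] M [2.06 0.45 0.  ]
up t 21.14 p [ 0.5573 -0.2037  0.1987] w 0.0004 gf 0.0 F [ 0.4 -0.5 -0.3] M [-0.05 -0.01 -0.04]
```

Run:
```python
import h
from h import *
a=np.radians(116);c=[.634,.1307]
effector.release()
env.reach(np.array(c+[.25]),down(a));st('above')
env.movel(np.array(c+[.023]),rate=.2)
effector.grasp(30);st('grasp')
env.movel(np.array(c+[.23]),rate=.2);st('lift')
env.reach(fw(0,34,200),down(np.pi+TH));s=st('over')
p,d=snap('top','over2.png');np.savez('pics/over2.npz',p=p,d=d)
P=cloud('top',d);m=(P[...,2]>.238)&(P[...,2]<.252)&(abs(P[...,1]-s['ee_pos'][1])<.02)&(abs(P[...,0]-.5585)<.09)
k,l,S,ce=cv2.connectedComponentsWithStats(m.astype(np.uint8))
for j in range(1,k):
    if S[j,4]>15: print(S[j,4],P[l==j].mean(0).round(4),ce[j].round())
cv2.imwrite('pics/over2c.png',cv2.resize(p[110:270,300:470][:,:,::-1],None,fx=3.5,fy=3.5,interpolation=cv2.INTER_CUBIC))
```

```text
above t 23.82 p [0.6343 0.1295 0.2496] w 0.0918 gf 0.0 F [ 0.1 -0.2  0.4] M [-0.04 -0.18 -0.02]
grasp t 25.93 p [0.634  0.1307 0.023 ] w 0.0393 gf 30.0 F [ 0.2 -0.   0.4] M [-0.04 -0.08  0.04]
lift t 27.12 p [0.6334 0.1302 0.2285] w 0.04 gf 30.0 F [-0.1  0.4 -3.5] M [-0.01 -0.13  0.02]
over t 28.39 p [ 0.559  -0.1581  0.1998] w 0.0398 gf 30.0 F [-0.7 -0.1 -2.9] M [ 0.07 -0.12 -0.01]
54 [ 0.5246 -0.1581  0.2445] [383. 205.]
55 [ 0.5027 -0.1578  0.2448] [383. 215.]
```

View pics/over2c.png

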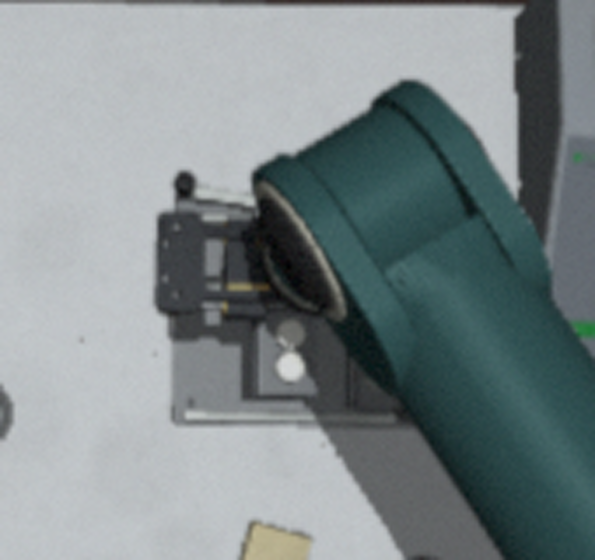

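The sample rack is held with its square end to -x (lower end in the crop) and its caps at (290,330) and (290,367), which is as expected. I lower it and push it home.

Run:
```python
import h
from h import *
h.F0+=np.array([.001,0,0])
h.PY=34
env.movel(fw(0,34,46),rate=.15);st('pre')
ok=True
for z in (42,39,36.5):
    env.movel(fw(0,34,z),rate=.03);s=st(z)
    if s['wrist_force'][2]>3: ok=False;break
if ok:
    setdown()
    env.movel(fw(0,34,115),rate=.2)
    push(84,12)
    env.movel(fw(0,30,26),rate=.2)
    env.movel(fw(0,30,150),rate=.25)
    st('up')
```

```text
pre t 29.62 p [ 0.5606 -0.1589  0.047 ] w 0.0395 gf 30.0 F [ 0.4 -0.3 -2.5] M [ 0.06 -0.12 -0.02]
42 t 29.9 p [ 0.5599 -0.1591  0.0422] w 0.0399 gf 30.0 F [-0.3 -0.1 -2. ] M [ 0.06 -0.14  0.03]
39 t 30.15 p [ 0.5598 -0.159   0.0388] w 0.0399 gf 30.0 F [-0.5 -0.3 -2.8] M [ 0.05 -0.12  0.01]
36.5 t 30.4 p [ 0.5598 -0.159   0.0363] w 0.0398 gf 30.0 F [-0.   0.5 -2. ] M [ 0.08 -0.1   0.04]
34 t 30.65 p [ 0.5598 -0.159   0.0338] w 0.0399 gf 30.0 F [ 0.1  0.1 -4.2] M [ 0.05 -0.16  0.01]
32.5 t 30.9 p [ 0.5598 -0.159   0.0324] w 0.0402 gf 30.0 F [ 0.4 -0.3 -2.8] M [ 0.1  -0.09 -0.03]
31.5 t 31.15 p [ 0.5598 -0.159   0.0314] w 0.0399 gf 30.0 F [ 0.5  0.2 -2.5] M [ 0.07 -0.19  0.02]
30.8 t 31.4 p [ 0.5601 -0.159   0.031 ] w 0.0396 gf 30.0 F [ 1.2 -1.  -1.9] M [ 0.08 -0.13  0.  ]
30 t 31.65 p [ 0.56   -0.159   0.0309] w 0.0402 gf 30.0 F [-2.8 -1.   5.5] M [ 0.01  0.41 -0.04]
rel t 32.53 p [ 0.5599 -0.159   0.03  ] w 0.0919 gf 0.0 F [-0.8 -0.2  0.2] M [ 0.08 -0.16 -0.01]
near t 36.38 p [ 0.5595 -0.1719  0.0258] w 0.0007 gf 0.0 F [-0.6  0.1 -0.9] M [ 0.04 -0.17 -0.03]
19.5 -0.1733 -0.1 | 18.0 -0.1748 0.1 | 16.5 -0.1765 0.2 | 15.0 -0.1782 0.9 | 13.5 -0.1798 1.3 | 12.0 -0.181 1.3 | 10.5 -0.1811 5.2 | 9.0 -0.181 8.5 | pushed True t 38.38 p [ 0.5595 -0.181   0.0261] w 0.0004 gf 4.0 F [-1.   8.3  0.3] M [ 1.68 -0.06 -0.02]
up t 39.28 p [ 0.5592 -0.1641  0.1488] w 0.0004 gf 0.0 F [ 0.3 -0.7 -0.7] M [ 0.07 -0.12  0.04]
```

Both racks are home, 40.1 mm apart by the push stops. Next is the keeper.

Run:
```python
import h
from h import *
h.F0[:]=[.559,-.195,0]
def pose(deg,off,z,r=88):
    f=np.radians(deg);y=f-np.pi/2
    return fw(92+r*np.cos(f)+off*np.sin(f),4+r*np.sin(f)-off*np.cos(f),z),down(y+TH)
for d in (80,100,120,140,160,180): 
    q=solver.inverse_kinematics(*pose(d,19,50));print(d,np.round(q,2) if q is not None else None)
P0=pose(82,36,130)
env.reach(*P0);st('above')
env.movel(pose(82,36,50)[0],rate=.2);s0=st('down')
F0_=np.array(s0['wrist_force'])
for d in list(range(82,178,8))+[178,180,182,183,184]:
    p,R=pose(d,19,50);env.movel(p,R,rate=.1);s=env.sense();f=np.array(s['wrist_force'])-F0_
    print(d,np.round(f,1),end=' | ')
    if np.hypot(*f[:2])>(5 if d>172 else 12): break
st('end')
p,R=pose(d,40,50);env.movel(p,R,rate=.15)
p[2]=.2;env.movel(p,rate=.25)
effector.release() if False else None
st('up')
```

```text
80 [-0.32  0.81  0.66  1.62 -0.59  0.92 -1.2 ]
100 [ 0.65  0.86 -0.82  1.63  0.73  0.98 -1.83]
120 [ 0.72  0.86 -0.9   1.71  0.79  0.98 -1.54]
140 [ 0.81  0.87 -0.97  1.77  0.85  0.99 -1.22]
160 [ 0.91  0.89 -1.04  1.81  0.92  1.01 -0.88]
180 [ 1.    0.93 -1.11  1.82  0.97  1.06 -0.51]
above t 41.22 p [ 0.6987 -0.1106  0.1284] w 0.0009 gf 0.0 F [ 1.   0.4 -1. ] M [0.07 0.01 0.02]
down t 41.77 p [ 0.6999 -0.1113  0.0501] w 0.0005 gf 0.0 F [ 0.6 -0.3  1.1] M [ 0.01 -0.03  0.03]
82 [ 0.   0.2 -1.4] | 90 [-1.  -0.2 -1.1] | 98 [-0.6 -0.7 -1.6] | 106 [-0.7  0.3 -1.2] | 114 [-0.6  0.6 -1.7] | 122 [-0.9  0.4 -0.5] | 130 [-0.5  0.9 -0.5] | 138 [-0.2  0.  -0.8] | 146 [-1.1 -0.8 -1.3] | 154 [-0.3  0.6 -0.6] | 162 [-1.5  0.9 -1. ] | 170 [-0.3  0.1 -1.9] | 178 [ 0.4  0.4 -0.8] | 180 [ 1.1  6.1 -0.7] | end t 45.83 p [ 0.5638 -0.1695  0.0499] w 0.0002 gf 2.6 F [1.7 5.8 0.3] M [ 1.18 -0.31 -0.06]
up t 46.88 p [ 0.5626 -0.1514  0.1989] w 0.0005 gf 0.0 F [ 0.2  0.5 -0.2] M [-0.05 -0.05  0.  ]
```

Run:
```python
from h import *
env.reach(np.array([.42,.0,.32]),down(1.0));st()
p,d=snap('top');P=cloud('top',d)
cv2.imwrite('pics/fin.png',cv2.resize(p[140:250,335:445][:,:,::-1],None,fx=5,fy=5,interpolation=cv2.INTER_CUBIC))
q,_=snap('scene');cv2.imwrite('pics/fins.png',cv2.resize(q[140:240,290:430][:,:,::-1],None,fx=5,fy=5,interpolation=cv2.INTER_CUBIC))
for lo,hi in[(-.277,-.241),(-.237,-.201)]:
    m=(P[...,1]>lo)&(P[...,1]<hi)&(abs(P[...,0]-.56)<.075)&(P[...,2]>.05)&(P[...,2]<.072);print(m.sum(),np.median(P[m][:,2]))
print(tip_of('top','keeper_knob')[:2])
```

```text
t 47.83 p [ 4.20e-01 -4.00e-04  3.19e-01] w 0.0009 gf 0.0 F [ 0.4  0.3 -0.5] M [-0.08 -0.05  0.05]
420 0.06200636063730436
499 0.06197263311303747
[{'at': [0.5558, -0.1884, 0.0691], 'score': 0.68}]
```

View pics/fin.png

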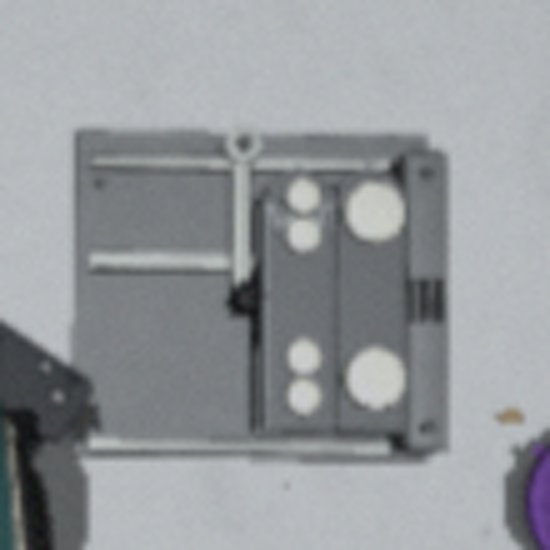

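View pics/fins.png

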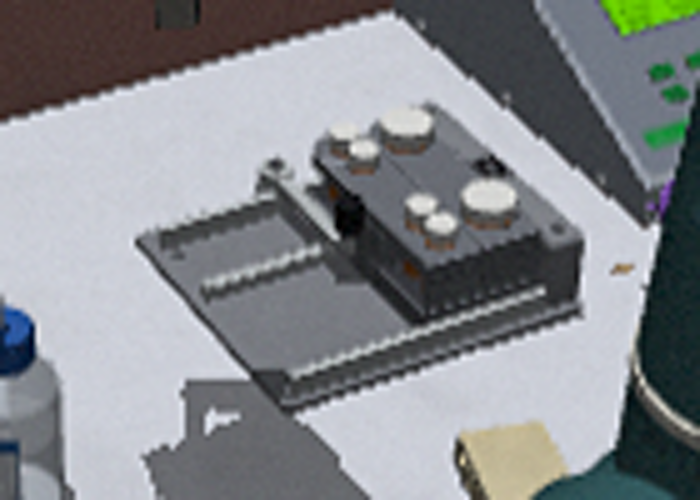

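Both racks sit low (tops at z≈62–63 mm), flush with each other and against the housing. The keeper lies straight across, from its hinge at (243,145) to the knob at (242,297). I hand the job in.

```bash
python3 -c "
from h import *
print(workorder.finish_job())"
```

```text
the job is handed in; nothing more can be done
None
```

The job is handed in at about 48 s: the wide-capped rack is home against the housing, the narrow-capped rack is flush behind it, both are down over the rail, and the keeper is closed across behind them.

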